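# Park the gearbox model and open its gear cover

### The job

On the printed gearbox model, first guide the gear lever through its zigzag gate from the first slot to the far end of the last slot (park) and leave it there. Then press the release tab inward so that the cover springs up, and swing the cover by its handle all the way open, past upright, so that it stays open and the gears can be seen. Do not open the cover before the lever is parked, and do not knock the other prints about.

Things in the scene. Friction and masses are not known exactly. Their poses are not given: they have to be found in the camera images.
- shifter: Printed gearbox model, a grey case 200 mm (x) by 290 mm (y) by 115 mm tall with a white flat deck, fixed to the bench. Origin: centre of its underside, on the bench. Its x axis points from its near long side to its far long side, roughly away from the robot; its y axis points from the cover half (y below 0) to the lever half (y above 0); z up. All directions below are in this frame; all parts turn with its yaw.
- lever_knob (a point): Centre of the black ball knob (34 mm diameter) on top of the gear lever. The lever is a 10 mm steel rod; the knob centre is 165 mm from the pivot and about 55 to 60 mm above the deck. The lever tips freely in every direction about the pivot, as far as the gate in the deck lets the rod go, and stays where it is left (light friction, about 0.5 N at the knob). Nothing else is within 25 mm of the knob.
- lever_pivot (a point): Fixed ball pivot of the lever, inside the case, 10 mm above the bench. When the rod stands at a gate point P, the knob centre is at pivot + 165 mm times the unit vector from pivot to P.
- park_knob (a point): Where the knob centre stands when the lever is parked, at the end of the last slot (over gate_6).
- gate_1 (a point): Fixed point on the zigzag gate's centre line, in the deck (6 mm under its top face, 99 mm above the pivot): near end of the first slot. The lever starts somewhere in the first slot (gate_1 to gate_2). The slots are 16 mm wide (3 mm free on each side of the rod) and run 8 mm beyond each gate point; solid bars part neighbouring slots. Order of travel: gate_1 - 2 - 3 - 4 - 5 - 6, in straight pieces.
- gate_2 (a point): Corner of the gate: far end of the first slot, 50 mm in x beyond gate_1. The first cross slot goes from here to gate_3.
- gate_3 (a point): Corner of the gate: far end of the middle slot, 28 mm in y from gate_2.
- gate_4 (a point): Corner of the gate: near end of the middle slot, 50 mm in x before gate_3. The second cross slot goes from here to gate_5.
- gate_5 (a point): Corner of the gate: near end of the last slot, 28 mm in y from gate_4.
- gate_6 (a point): Far end of the last slot, 50 mm in x beyond gate_5: the park position.
- tab_face (a point): Release tab: an upright white tongue standing 30 mm out of the deck just before the near edge of the cover, 40 mm wide (y), 6 mm thick (x). The point is on the centre of its near face, 18 mm above the deck and 11 mm from the near edge of the case. It slides 9 mm inward (+x) against a spring (2 N at first, about 5 N at the end).
- tab (a joint): Travel of the release tab inward, m: 0 out, 0.009 fully in. At about 0.006 the catch lets go of the cover and a spring plunger lifts the cover to 0.29 rad by itself within a second; it then stays there. The tab springs back when left.
- cover_handle (a point): Point in the cover's handle, an upright white block 36 mm wide (y), 14 mm thick (x), standing 38 mm above the cover. The point is on its mid planes, 27 mm above the cover's top face, 105 mm from the hinge axis along the cover and 30 mm above it. Pinched across its 36 mm width (along y), it can turn between the fingers as the cover swings.
- cover_hinge (a point): Centre of the cover's hinge axis, which runs along y at the far edge of the cover, 3 mm under the deck's top face. The cover is a white plate 132 mm (x) by 110 mm (y) by 6 mm, flush in the deck; its near edge swings up and over towards +x.
- cover (a joint): Cover angle, rad: 0 shut and latched, 0.29 sprung up after release, 1.57 upright, 1.8 fully open at its stop, where it rests by its own weight. It falls back to 0.29 if let go well before upright. The cover weighs about 0.12 kg.
- vase: Bystander, loose: grey printed vase, 92 mm wide, 170 mm tall. Origin: centre of its underside.
- big_gear: Bystander, loose: flat white printed gear, 116 mm across, 16 mm thick. Origin: centre of its underside.
- pot: Bystander, loose: beige printed cup, 76 mm wide, 75 mm tall. Origin: centre of its underside.
- wrench: Bystander, loose: white printed wrench, 160 mm long, lying flat. Origin: under its middle.
- flange: Bystander, loose: grey printed flange, 90 mm across, 29 mm tall. Origin: centre of its underside.
- tower: Bystander, loose: cream printed tower, 64 mm wide, 105 mm tall. Origin: centre of its underside.
- phone_stand: Bystander, loose: blue printed phone stand, 80 x 100 x 55 mm. Origin: centre of its underside.

How it is judged:
By the outcome, as a careful person would: the job done as asked, in the order asked, and still so for the second after the job is handed in, with the robot touching nothing.
It also fails if it takes over 69 s, if anything falls off the work surface, if the arm or the gripper's body presses on something with over 40 N, if the wrist force passes 120 N, or if a joint passes its speed limit or range.

### The arm

A 6-joint arm with a two-finger parallel gripper is mounted at the origin on the work surface. World frame = base frame: x ahead of the robot, y to its left, z up, the work surface at z = 0. Lengths are in m, angles in degrees, forces in N, time in s.
With the tool pointing down it reaches from about 0.325 to 0.85 m from the base axis. Payload 15.5 kg.
Tool frame: the origin (TCP) lies at the very end of the fingers, on their centre line; the grasp point (between the pads) lies arm.grip_depth behind it (arm.grip_depth is the distance from the TCP to the grasp point, in m); z points along the fingers, y is the line along which they close (so a half turn about z gives the same grasp; the last joint's range is limited). The gripper opens to 91 mm and grips with 3 to 60 N. Pads are 32 mm wide; open, the fingers measure 118 mm over their backs; the gripper's body (76 mm by 178 mm) begins 60 mm behind the grasp point.
Start: joints at [-73.997, 28.281, 77.091, -0, 74.628, -5.472], TCP at [0.229, -0.582, 0.214] pointing down, gripper open.
Joint ranges: [-166.48, 166.48], [-47.26, 123.95], [12.59, 153.08], [-70.14, 250.14], [6.76, 159.57], [-176.63, 176.63]. Speed limits (degrees/s): [108.29, 108.29, 147.25, 172.46, 172.46, 172.46].

### API

Orientations are given as a 3x3 rotation matrix whose columns are the frame's x, y, z axes.
In Python, from rig import arm gives the robot as it stands. Calls block until the motion is done:
- arm.move_to(position, orientation): joint-space move of the TCP to a pose.
- arm.move_l(position, orientation=None, feed=0.15): straight line of the TCP; orientation=None keeps the orientation; feed is the mean speed in m/s.
- arm.move_joints(angles): joint-space move.
- arm.grip(opening): finger opening in m; the grip force is fixed at half the most; returns when the fingers have stopped.
- arm.sleep(seconds).
- arm.solve_ik(position, orientation): joint angles nearest the present ones, or None.
- arm.snapshot(name): name is "scene" or "top" or "wrist"; returns the picture (400x640x3 uint8, red, green, blue); there is no depth.
- arm.get_calibration(name): a dict with "intrinsics" (3x3 intrinsics, pixels), "cam_to_world" (4x4, takes a point from camera to world coordinates). Camera axes: x right, y down, z forward; pixel columns grow to the right and rows downward; lengths in m; the calibration is good to about 2 mm. The wrist camera is an equidistant fisheye: a pixel r from the principal point sees the ray r / f radians off the axis. A picture is of the moment at which its call begins: read the wrist's pose just before it. get_calibration takes no time and is no camera call; for the wrist camera it gives the pose at the moment of the call.
A pose or a line that the arm cannot do raises arm.Unreachable and nothing moves.
- arm.sign_off(): hands the job in; it is judged then, once.
Readings, each from a call of its own:
- arm.current_t(): time.
- arm.current_joint_positions(): joint angles.
- arm.current_dq(): joint speeds.
- arm.current_tau(): joint torques, N m.
- arm.current_ee_pos(): TCP position.
- arm.current_tool_rot(): TCP orientation.
- arm.current_force(): force on the tool from outside, world axes, zero at the start.
- arm.current_torque(): the same for the moment, N m.
- arm.current_width(): finger opening in m.
- arm.current_grasp_force(): force on a finger pad.
Only numpy, scipy, OpenCV 4.12 (cv2) and the standard library are available. Lean on these libraries where they do the work, as an engineer would, in place of code of your own. Each camera call takes 0.05 s, during which the arm holds its last target. There are 200 camera calls.

## Working session

There is one attempt and no reset: what is moved stays moved. The work goes in short steps, each a Python script; the robot and the scene stay as the last script left them, time stands still between calls to the robot, and variables do not carry over. Pictures are saved under pics/ and viewed, at most 10 in all, crops included, and the job is handed in when it is done.

```bash
mkdir -p pics; python3 - <<'E'
from rig import arm
import cv2,numpy as np
for n in ("scene","top"):
    im=arm.snapshot(n); cv2.imwrite(f"pics/{n}0.png",im[...,::-1])
    c=arm.get_calibration(n); print(n,np.round(c["intrinsics"],1).tolist(),np.round(c["cam_to_world"],3).tolist())
print(arm.grip_depth,arm.current_t(),np.round(arm.current_tool_rot(),3).tolist())
E
```

```text
scene [[487.4, 0.0, 318.7], [0.0, 487.4, 200.3], [0.0, 0.0, 1.0]] [[-0.632, 0.547, -0.549, 1.172], [0.775, 0.426, -0.467, 0.537], [-0.022, -0.721, -0.693, 0.888], [0.0, 0.0, 0.0, 1.0]]
top [[483.6, 0.0, 321.1], [0.0, 483.6, 196.7], [0.0, 0.0, 1.0]] [[0.006, -0.983, 0.184, 0.367], [-1.0, -0.009, -0.013, 0.049], [0.015, -0.184, -0.983, 1.13], [0.0, 0.0, 0.0, 1.0]]
0.0188 0.1 [[0.931, 0.366, -0.0], [0.366, -0.931, 0.001], [0.0, -0.001, -1.0]]
```

View pics/scene0.png

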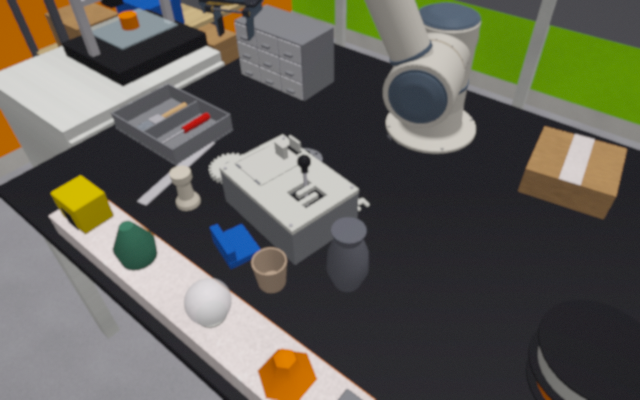

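View pics/top0.png

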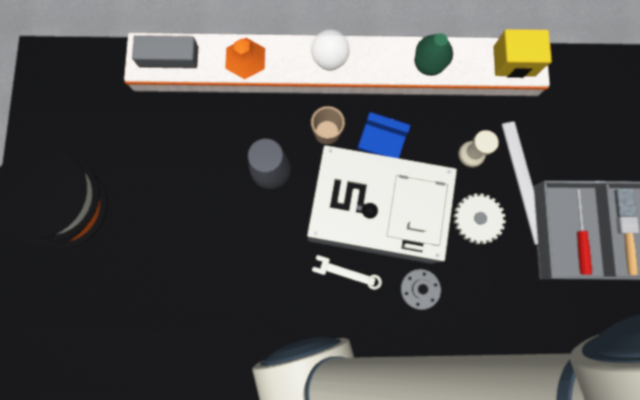

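The scene shows the gearbox with the knob at about (304,161). In the top view the deck corners are near (325,147), (456,169), (445,260) and (308,238), the gate is at about (350,197), and the knob is at (370,210). Next I'll rectify the deck.

```bash
cat > h.py <<'E'
import numpy as np, cv2
from rig import arm
def proj(n,P):
    c=arm.get_calibration(n); T=np.linalg.inv(c["cam_to_world"]); p=(T[:3,:3]@np.atleast_2d(P).T).T+T[:3,3]
    u=p@np.array(c["intrinsics"]).T; return u[:,:2]/u[:,2:]
def ray(n,uv):
    c=arm.get_calibration(n); M=np.array(c["cam_to_world"]); uv=np.atleast_2d(uv).astype(float)
    d=np.c_[uv,np.ones(len(uv))]@np.linalg.inv(c["intrinsics"]).T@M[:3,:3].T
    return M[:3,3],d/np.linalg.norm(d,axis=1)[:,None]
def plane(n,uv,z):
    o,d=ray(n,uv); return o+d*((z-o[2])/d[:,2])[:,None]
def cross(uv1,uv2,n1="top",n2="scene"):
    o1,d1=ray(n1,uv1);o2,d2=ray(n2,uv2);d1=d1[0];d2=d2[0]
    s=np.linalg.lstsq(np.c_[d1,-d2],o2-o1,rcond=None)[0]; a=o1+s[0]*d1;b=o2+s[1]*d2
    return (a+b)/2,np.linalg.norm(a-b)
E
python3 - <<'E'
from h import *
im=cv2.imread("pics/top0.png")
g=cv2.cvtColor(im,cv2.COLOR_BGR2GRAY); m=(g>150).astype(np.uint8)
n,l,st,ce=cv2.connectedComponentsWithStats(m)
k=l[215,330]; print("area",st[k],ce[k])
ct=max(cv2.findContours((l==k).astype(np.uint8),cv2.RETR_EXTERNAL,cv2.CHAIN_APPROX_NONE)[0],key=cv2.contourArea)
W=plane("top",ct[:,0,:],0.115)[:,:2]
(c,s,a)=cv2.minAreaRect((W*1000).astype(np.float32)); print(c,s,a)
B=cv2.boxPoints((c,s,a)); e=[B[1]-B[0],B[2]-B[1]]; e=max(e,key=np.linalg.norm); e=e/np.linalg.norm(e); e=e*np.sign(e[1])
yaw=np.arctan2(-e[0],e[1]); print("yaw",np.degrees(yaw)); np.save("pose.npy",[c[0]/1000,c[1]/1000,yaw])
R=np.array([[np.cos(yaw),-np.sin(yaw)],[np.sin(yaw),np.cos(yaw)]])
# rectified: image up=+x, left=+y, 2px/mm
def warp(name,src,z):
    q=np.array([[.11,.16],[.11,-.16],[-.11,-.16],[-.11,.16]])
    P=np.c_[q@R.T+np.array(c)/1000,np.full(4,z)]
    dst=np.array([[0,0],[640,0],[640,440],[0,440]],np.float32)
    return cv2.warpPerspective(src,cv2.getPerspectiveTransform(proj(name,P).astype(np.float32),dst),(640,440),flags=cv2.INTER_CUBIC)
a1=warp("top",im,.115); a2=warp("scene",cv2.imread("pics/scene0.png"),.115)
cv2.imwrite("pics/rect.png",cv2.resize(np.vstack([a1,a2]),None,fx=.68,fy=.68,interpolation=cv2.INTER_AREA))
sc=cv2.imread("pics/scene0.png")
for n_,I,b in (("top",im,(360,200,382,222)),("scene",sc,(294,152,316,170))):
    x0,y0,x1,y1=b; mm=(cv2.cvtColor(I,6)[y0:y1,x0:x1]<60).astype(np.uint8); 
    cs=cv2.findContours(mm,cv2.RETR_EXTERNAL,cv2.CHAIN_APPROX_NONE)[0]; k=max(cs,key=cv2.contourArea)
    (x,y),r=cv2.minEnclosingCircle(k); print(n_,x+x0,y+y0,r,cv2.contourArea(k))
E
```

```text
area [  308   146   148   115 11766] [384.50654428 202.75123236]
(547.8919677734375, -95.87203979492188) (291.7421875, 203.32046508789062) 80.17471313476562
yaw -9.8253
top 366.77586221694946 207.77586221694946 10.313990592956543 156.0
scene 304.0 162.5 6.800835609436035 90.5
```

View pics/rect.png

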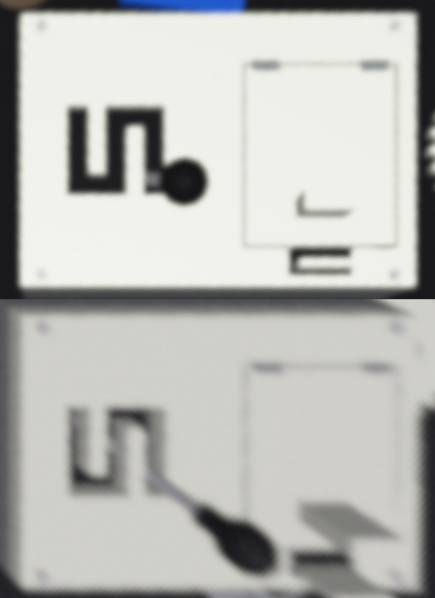

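Rectified deck (1.36 px/mm, centre at (217.5,149.6)):

- **Gate:** it spans (68..164, 107..193), which puts the slots at y = 47, 75 and 103 mm and x = ±25 mm. The first slot is on the right.
- **Lever:** it stands near gate_1.
- **Cover:** it is centred at y ≈ -76 mm, with the hinge at x ≈ +61 mm. The tab is at (321,260).
- **Agreement:** the scene view agrees to within 2 mm.

Now I'll check the knob against the model and grip it.

```bash
cat >> h.py <<'E'
px,py,yaw=np.load("pose.npy")
R3=cv2.Rodrigues(np.array([0,0,yaw]))[0]
O=np.array([px,py,0])+R3@[-.001,0,0]
def S2W(p): return O+R3@np.asarray(p)
def W2S(p): return R3.T@(np.asarray(p)-O)
D0=np.diag([1.,-1.,-1.])              # tool in shifter frame: x=+x, y=-y, z down
GY=.0746; PIV=np.array([0,GY,.010])
G={i+1:np.array([x,GY+y,.109]) for i,(x,y) in enumerate([(-.025,-.028),(.025,-.028),(.025,0),(-.025,0),(-.025,.028),(.025,.028)])}
def rot_to(u):                         # tilt tool so that its -z is along u (shifter frame)
    ax=np.cross([0,0,1],u); s=np.linalg.norm(ax)
    return R3@cv2.Rodrigues(ax/max(s,1e-9)*np.arcsin(s))[0]@D0
def knob(P): u=(P-PIV)/np.linalg.norm(P-PIV); return PIV+.165*u,u
def tcp(grasp,Rw): return S2W(grasp)+Rw[:,2]*arm.grip_depth
def st(t=""): print(t,"t",round(arm.current_t(),2),"S",np.round(W2S(arm.current_ee_pos())*1e3,1),"F",np.round(R3.T@arm.current_force(),1),"w",round(arm.current_width()*1e3,1))
E
python3 - <<'E'
from h import *
for n,(x0,y0,x1,y1) in (("top",(352,192,388,228)),("scene",(290,148,320,176))):
    I=cv2.imread(f"pics/{n}0.png"); m=(cv2.cvtColor(I,6)<90).astype(np.uint8)[y0:y1,x0:x1]
    d=cv2.distanceTransform(np.pad(m,1),cv2.DIST_L2,5)[1:-1,1:-1]; 
    p=np.argwhere(d>d.max()-.7).mean(0)[::-1]+[x0,y0]; print(n,p,d.max()); 
    if n=="top": a=p
k,e=cross(a,p); print("knob S",np.round(W2S(k)*1e3,1),"gap",e)
print("top on z=.167",np.round(W2S(plane("top",a,.167)[0])*1e3,1))
for x in (-.028,-.025,-.02,-.015): print(x,np.round(knob(np.array([x,GY-.028,.109]))[0]*1e3,1))
for P in G.values():
    k,u=knob(P); Rw=rot_to(u); print(arm.solve_ik(tcp(k,Rw),Rw))
E
```

```text
top [369.2 210.4] 7.0
scene [303.5 161.4] 5.6
knob S [-32.1  29.6 166.1] gap 0.00010862667259212418
top on z=.167 [-32.2  29.6 167. ]
-0.028 [-43.3  31.3 163.2]
-0.025 [-39.   31.  164.3]
-0.02 [-31.5  30.5 165.9]
-0.015 [-23.8  30.2 167.1]
[-25.17877778  21.29301531 108.39318768  27.1616983   44.07400606
  55.97510383]
[-19.83775461  37.32040386  74.9439086   12.73287312  84.46073235
  76.8834617 ]
[-8.63987694 36.74189862 73.06158993  0.2916276  84.36601066 91.12072321]
[ -7.97403155  19.49729893 107.50331745  -0.72268813  38.83637165
  92.35790306]
[  8.26127327  24.04138364 102.87940284 -26.12601147  47.50716885
 124.96963151]
[  2.30041618  39.45793731  70.30380723 -12.07458908  87.32850326
 104.50930382]
```

```bash
python3 - <<'E'
from h import *
k0,u=knob(np.array([-.0204,GY-.028,.109])); Rw=rot_to(u)
arm.grip(.06)
arm.move_to(tcp(k0+.12*u,Rw),Rw); st("above")
arm.move_l(tcp(k0,Rw),feed=.12); st("at")
arm.grip(.025); st("grip")
print(arm.current_grasp_force())
E
```

```text
above t 2.77 S [-51.5   2.9 261.2] F [ 0.3  0.1 -0.1] w 59.8
at t 3.92 S [-28.2  35.3 148.5] F [-0.1 -0.6  0.3] w 60.1
grip t 4.47 S [-28.3  35.6 148.2] F [-0.1  0.4  4.7] w 32.5
30.00071793794632
```

```bash
cat >> h.py <<'E'
def lever(a,b,n=2,feed=.06,lim=25):
    for s in np.linspace(0,1,n+1)[1:]:
        k,u=knob(a+(b-a)*s); Rw=rot_to(u); arm.move_l(tcp(k,Rw),Rw,feed=feed)
        st(f"{s:.2f}")
        if np.linalg.norm(arm.current_force())>lim: print("STOP"); return False
    return True
E
python3 - <<'E'
from h import *
p=np.array([-.0204,GY-.028,.109])
ok=lever(p,G[2],3) and lever(G[2],G[3],2)
if ok: cv2.imwrite("pics/g3.png",arm.snapshot("scene")[100:300,200:420,::-1].repeat(2,0).repeat(2,1))
E
```

```text
0.33 t 4.97 S [ -7.   34.8 150.6] F [-1.2 -1.4  7.1] w 32.4
0.67 t 5.47 S [ 14.3  35.  150. ] F [ 0.6 -1.9  6. ] w 32.6
1.00 t 5.97 S [ 34.8  36.  146.6] F [ 1.3 -1.2  6.9] w 32.5
0.50 t 6.44 S [ 35.4  54.9 150.6] F [ 1.8 -2.2  6.1] w 32.4
1.00 t 6.92 S [ 36.1  74.6 152.1] F [ 2.1 -0.7 10.4] w 32.6
```

Forces stay low, so I'll carry on to park.

```bash
python3 - <<'E'
from h import *
E6=G[6]+[.001,0,0]
ok=lever(G[3],G[4],3) and lever(G[4],G[5],2) and lever(G[5],E6,3)
if ok:
    arm.sleep(.2); st("parked")
    k,u=knob(E6); arm.grip(.06); st("open")
    Rw=rot_to(u); arm.move_l(tcp(k+.10*u,Rw),feed=.15)
    # to in front of the tab, closed, and clear of it; take the picture from there
    arm.grip(.0); R0=R3@D0; c=np.array([-.14,-.076,.30]); arm.move_to(S2W(c),R0); st("front")
    for n in("top","scene"): cv2.imwrite(f"pics/{n}1.png",arm.snapshot(n)[...,::-1])
    a=cv2.imread("pics/top1.png")[120:280,280:480]; b=cv2.imread("pics/scene1.png")[110:270,200:400]
    cv2.imwrite("pics/park.png",cv2.resize(np.hstack([a,b]),None,fx=2,fy=2,interpolation=cv2.INTER_CUBIC))
E
```

```text
0.33 t 7.53 S [ 11.7  74.  156.2] F [-0.2 -0.3 10.7] w 32.3
0.67 t 8.08 S [-13.1  74.  156.1] F [-1.4 -0.7 11.2] w 32.3
1.00 t 8.63 S [-36.9  74.  152. ] F [-4.   0.1 13.6] w 32.4
0.50 t 9.12 S [-35.6  94.7 151.1] F [-4.9  1.9 21.8] w 32.3
1.00 t 9.58 S [-34.4 114.  147.3] F [-5.4  7.3 22.9] w 32.6
0.33 t 10.12 S [-10.2 114.4 151.1] F [-1.7  7.  20.1] w 32.1
0.67 t 10.68 S [ 13.9 114.3 150.8] F [ 0.7  5.9 19.4] w 32.2
1.00 t 11.22 S [ 37.  113.  146.8] F [ 4.7  5.4 14.9] w 32.4
parked t 11.42 S [ 36.5 113.1 146.9] F [ 5.2  4.9 13.8] w 32.3
open t 12.02 S [ 35.7 113.1 146.3] F [-0.3  0.2  0.3] w 60.0
front t 14.98 S [-139.   -75.9  300.1] F [-0.2 -0.2  0. ] w 0.3
```

View pics/park.png

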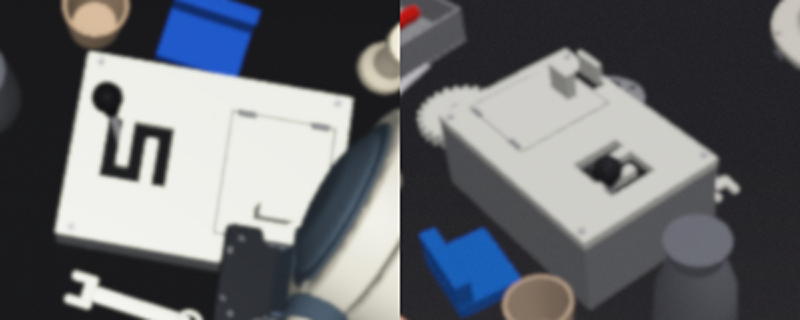

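The lever is in the last slot at its far end: knob at about (333.5,168.5) in the top view and (302.5,194) in the scene view. The cover is still shut. I'll check the knob position numerically and press the tab.

```bash
python3 - <<'E'
from h import *
res=[]
for n,(x0,y0,x1,y1) in (("top",(322,155,345,178)),("scene",(290,183,315,206))):
    I=cv2.imread(f"pics/{n}1.png"); m=(cv2.cvtColor(I,6)<(90 if n=="top" else 55)).astype(np.uint8)[y0:y1,x0:x1]
    d=cv2.distanceTransform(m,cv2.DIST_L2,5); res.append(np.argwhere(d>d.max()-.7).mean(0)[::-1]+[x0,y0])
k,e=cross(*res); print("knob",np.round(W2S(k)*1e3,1),round(e*1e3,1),"top only",np.round(W2S(plane("top",res[0],.164)[0])*1e3,1),"want",np.round(knob(G[6])[0]*1e3,1))
arm.move_l(S2W([-.135,-.076,.124]),feed=.2); st("down")
x=-.115; arm.move_l(S2W([x,-.076,.124]),feed=.06)
while x<-.085:
    x+=.002; arm.move_l(S2W([x,-.076,.124]),feed=.03); f=R3.T@arm.current_force(); print(round(x,4),np.round(f,1))
    if f[0]<-9: break
arm.sleep(1.); st("pressed")
arm.move_l(S2W([-.135,-.076,.124]),feed=.1)
arm.move_l(S2W([-.145,-.076,.30]),feed=.25); st("back")
for n in("top","scene"): cv2.imwrite(f"pics/{n}2.png",arm.snapshot(n)[...,::-1])
a=cv2.imread("pics/top2.png")[120:280,280:480]; b=cv2.imread("pics/scene2.png")[110:270,200:400]
cv2.imwrite("pics/rel.png",cv2.resize(np.hstack([a,b]),None,fx=2,fy=2,interpolation=cv2.INTER_CUBIC))
E
```

```text
knob [ 40.9 115.5 165.3] 0.0 top only [ 41.3 115.5 164. ] want [ 39.  118.2 164.3]
down t 16.12 S [-134.5  -76.   124.5] F [-0.2 -0.3 -0.2] w 0.4
-0.113 [-0.7  0.3  0.3]
-0.111 [0.3 0.3 0.3]
-0.109 [-0.5 -0.1 -0.2]
-0.107 [-0.8  1.   0.4]
-0.105 [-2.5 -0.1  0.4]
-0.103 [-2.7  1.   0.4]
-0.101 [-3.  -0.1 -0.5]
-0.099 [-4.5  0.8 -0.2]
-0.097 [-8.  -0.7  3.9]
-0.095 [-18.6  -3.7  11.8]
pressed t 20.1 S [-97.5 -75.8 123.8] F [-18.4  -3.7  11.7] w 0.5
back t 21.51 S [-145.2  -75.9  299. ] F [-1.  -0.5 -0.7] w 0.4
```

View pics/rel.png

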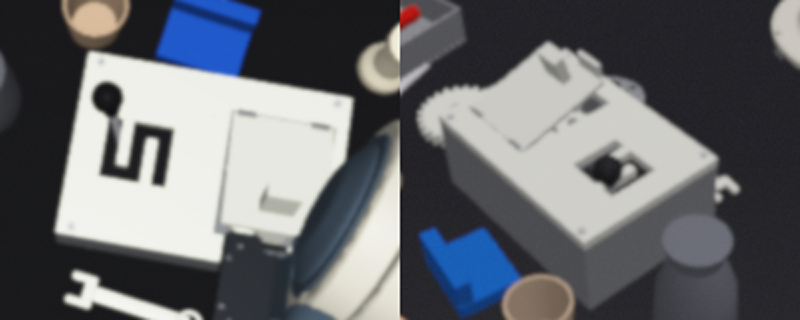

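The cover has sprung up and the lever is still parked. Next I'll pinch the handle and start the swing.

```bash
cat >> h.py <<'E'
H=np.array([.061,-.076,.112])
def hand(t,dr=0.): 
    x,z=-.105,.030; c,s=np.cos(t),np.sin(t)
    return H+[x*c+z*s,0,-x*s+z*c]
def lean(t):
    return R3@cv2.Rodrigues(np.array([0,max(0,.35*(t-.29)/1.5),0]))[0]@D0
def swing(ts,dy=0,feed=.08,lim=30):
    for t in ts:
        Rw=lean(t); arm.move_l(tcp(hand(t)+[0,dy,0],Rw),Rw,feed=feed); st(f"{t:.2f}")
        if np.linalg.norm(arm.current_force())>lim: print("STOP"); return False
    return True
E
python3 - <<'E'
from h import *
arm.grip(.065); Rw=lean(.29)
arm.move_l(tcp(hand(.29)+[0,0,.10],Rw),Rw,feed=.2)
arm.move_l(tcp(hand(.29),Rw),feed=.1); st("at")
if np.linalg.norm(arm.current_force())<8:
    arm.grip(.03); st("grip"); print(arm.current_grasp_force())
    if arm.current_width()>.033: swing(np.arange(.4,1.05,.1))
E
```

```text
Traceback (most recent call last):
  File "h.py", line 41, in lean
    return R3@cv2.Rodrigues(np.array([0,max(0,.35*(t-.29)/1.5),0]))[0]@D0
              ~~~~~~~~~~~~~^^^^^^^^^^^^^^^^^^^^^^^^^^^^^^^^^^^^^^^^
cv2.error: OpenCV(4.12.0) /io/opencv/modules/calib3d/src/calibration_base.cpp:151: error: (-210:Unsupported format or combination of formats) The matrices must have 32f or 64f data type in function 'Rodrigues'
```

```bash
sed -i 's/np.array(\[0,max(0,/np.array([0.,max(0,/' h.py; python3 - <<'E'
from h import *
arm.grip(.065); Rw=lean(.29)
arm.move_l(tcp(hand(.29)+[0,0,.10],Rw),Rw,feed=.2)
arm.move_l(tcp(hand(.29),Rw),feed=.1); st("at")
if np.linalg.norm(arm.current_force())<8:
    arm.grip(.03); st("grip"); print(arm.current_grasp_force())
    if arm.current_width()>.033: swing(np.arange(.4,1.05,.1))
E
```

```text
at t 24.81 S [-30.7 -76.1 152.5] F [0.2 0.4 0.3] w 65.1
grip t 25.37 S [-31.3 -73.5 151.9] F [ 1.  22.7  1.7] w 35.8
30.00762641429901
0.40 t 25.67 S [-25.4 -73.5 161.5] F [-2.1 21.3  2.2] w 35.7
0.50 t 25.95 S [-18.9 -73.5 169.6] F [-5.4 20.9  5.2] w 35.7
0.60 t 26.23 S [-11.4 -73.4 177.1] F [-7.3 19.5  7.8] w 35.6
0.70 t 26.52 S [ -3.1 -73.5 183.8] F [-7.3 20.6  9.9] w 35.7
0.80 t 26.8 S [  5.9 -73.4 189.7] F [-6.8 18.8 11.2] w 35.9
0.90 t 27.08 S [ 15.5 -73.4 194.5] F [-6.4 20.6 12.3] w 35.5
1.00 t 27.37 S [ 25.6 -73.4 198.4] F [-6.4 19.3 12.5] w 35.6
```

```bash
python3 - <<'E'
from h import *
if swing(np.r_[np.arange(1.05,1.76,.1),1.78],dy=.003):
    arm.sleep(.3); arm.grip(.07); st("open")
    Rw=lean(1.78); arm.move_l(tcp(hand(1.78)+[0,.003,0],Rw)-Rw[:,2]*.12,feed=.12); st("up")
    arm.move_l(S2W([-.15,-.05,.36]),R3@D0,feed=.3); st("away")
    for n in("top","scene"): cv2.imwrite(f"pics/{n}3.png",arm.snapshot(n)[...,::-1])
    a=cv2.imread("pics/top3.png")[80:320,240:520]; b=cv2.imread("pics/scene3.png")[80:320,120:400]
    cv2.imwrite("pics/open.png",cv2.resize(np.hstack([a,b]),None,fx=1.4,fy=1.4,interpolation=cv2.INTER_CUBIC))
E
```

```text
1.05 t 27.62 S [ 30.9 -73.  200. ] F [-5.8 -0.4 10.5] w 35.8
1.15 t 27.9 S [ 41.6 -73.  202.3] F [-4.7  0.9 11.6] w 35.8
1.25 t 28.18 S [ 52.3 -73.  203.5] F [-3.5  0.4 11.5] w 36.1
1.35 t 28.47 S [ 63.  -73.  203.6] F [-1.5  0.3 12.6] w 35.8
1.45 t 28.75 S [ 73.7 -73.  202.6] F [ 0.2  1.  11.3] w 35.7
1.55 t 29.03 S [ 84.1 -73.  200.5] F [ 0.8 -0.2 11.1] w 35.8
1.65 t 29.32 S [ 94.3 -73.  197.3] F [ 2.1  0.6 10.4] w 35.5
1.75 t 29.6 S [104. -73. 193.] F [ 3.4  0.3 10.2] w 35.6
1.78 t 29.85 S [106.5 -73.  191.8] F [ 2.5  0.6 10.2] w 35.4
open t 30.83 S [105.7 -73.  190.8] F [-0.2  0.2 -0. ] w 70.1
up t 31.98 S [146.3 -73.  303. ] F [0.1 1.3 0. ] w 70.2
away t 33.66 S [-149.4  -50.1  359.7] F [-0.2  0.2  0.6] w 69.7
```

View pics/open.png

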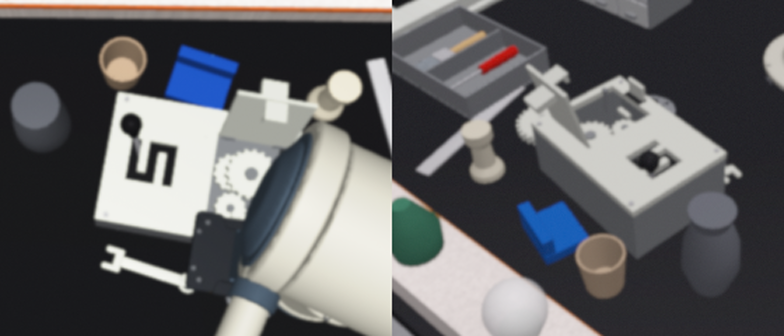

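The cover stands past upright with the gears showing, the lever is parked, and the other prints are undisturbed.

```bash
python3 -c "
from rig import arm
arm.sleep(.3); print(arm.sign_off())"
```

```text
the job is handed in; nothing more can be done
None
```

The lever is parked, the cover was released and now rests open past upright, the other prints look undisturbed in the last pictures, and the job was handed in at about 34 s.

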